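# Tidy the hall shelf into the lined caddy

### The job

Put the green glass stopper, the brass snuffer and the pewter (grey) keyring into the dark wooden caddy: the stopper standing as it does now, in the middle of the bay lined in green, the snuffer in the middle of the bay lined in yellow and the keyring in the middle of the bay lined in grey, both of these set down the way up they are now and lengthwise along their bay, either way round. Leave the amber stopper, the black snuffer and the red keyring where they are, and let go of everything.

Things in the scene. Friction and masses are not known exactly. Their poses are not given: they have to be found in the camera images.
- green_stopper: Green glass stopper standing on its flat round head, plug up, 54 mm high. Head 36 mm diameter, 16 mm high; plug above it 22 mm diameter, narrowing to 18 mm at the top: grip the plug, TCP 38 mm above the surface it stands on. Origin: centre of the underside, z up. About 70 g.
- brass_snuffer: Yellow brass candle snuffer. Bell 31 mm diameter, straight to 30 mm, domed to 44 mm, standing on its mouth; 8 mm rod handle slopes from its top along -x down to the surface, ending 88 mm from the bell axis. Origin: centre of the mouth, z up; middle of its 104 mm length at x = -36 mm. Grip the bell across y, TCP 24 mm above the surface. Starts with handle away from the robot (within 30 deg). 90 g.
- pewter_keyring: Keyring with a grey pewter fob: keyring lying flat, one rigid piece 80 mm long. Block fob x -40 to +2 mm, 22 mm wide (y), 14 mm high; flat steel ring and key, 4 mm thick, on to x = +40 mm. Origin: underside, mid-length; z up. Grip the fob across y at x = -19 mm, TCP 22 mm above the surface. Any yaw. 80 g.
- amber_stopper: Amber (brown) glass stopper standing on its flat round head, plug up, 54 mm high. Head 36 mm diameter, 16 mm high; plug above it 22 mm diameter, narrowing to 18 mm at the top: grip the plug, TCP 38 mm above the surface it stands on. Origin: centre of the underside, z up. About 70 g. Leave it where it is.
- black_snuffer: Black candle snuffer, of the same shape, size, origin and axes as the brass one; handle starts away from the robot. Leave it where it is.
- red_keyring: Keyring with a red fob: keyring lying flat, one rigid piece 80 mm long. Block fob x -40 to +2 mm, 22 mm wide (y), 14 mm high; flat steel ring and key, 4 mm thick, on to x = +40 mm. Origin: underside, mid-length; z up. Grip the fob across y at x = -19 mm, TCP 22 mm above the surface. Any yaw. 80 g. Leave it where it is.
- caddy: Dark wooden caddy, a low open tray 140 (x) by 290 (y) by 16 mm high, fixed, with two partitions making three bays side by side along y, centres at y = -95, 0 and +95 mm. Floor 6 mm, walls 5 mm thick. Origin: centre of its underside on the shelf. All the pads have its yaw.
- green_pad: Dark green felt pad, 126 (x) by 86 (y) by 3 mm, fixed, lining the floor of one bay of the caddy; which bay varies. Origin: centre of its underside, 6 mm above the shelf (pad top 9 mm above the shelf). x runs lengthwise along the bay. The bay is 130 by 90 mm inside; its walls rise 7 mm above the pad.
- yellow_pad: Yellow felt pad, 126 (x) by 86 (y) by 3 mm, fixed, lining the floor of one bay of the caddy; which bay varies. Origin: centre of its underside, 6 mm above the shelf (pad top 9 mm above the shelf). x runs lengthwise along the bay. The bay is 130 by 90 mm inside; its walls rise 7 mm above the pad.
- grey_pad: Light grey felt pad, 126 (x) by 86 (y) by 3 mm, fixed, lining the floor of one bay of the caddy; which bay varies. Origin: centre of its underside, 6 mm above the shelf (pad top 9 mm above the shelf). x runs lengthwise along the bay. The bay is 130 by 90 mm inside; its walls rise 7 mm above the pad.
There are look-alikes about, which are no part of the job. Leave any blue look-alike of the amber_stopper alone.

How it is judged (in metres and radians):
At the end, for the whole second after the job is handed in: Each thing the right way up on its pad, at rest: stopper within 15 mm of the centre; snuffer and keyring lengthwise within 15 degrees, their middles within 15 mm sideways and 20 mm (snuffer) or 25 mm (keyring) lengthwise of the centre. Look-alikes within 15 mm of their starts (horizontal distance between green_stopper and green_pad below 0.015 m and z of green_stopper in the frame of green_pad between -0.002 and 0.0075 m and angle between each of green_stopper, brass_snuffer, pewter_keyring's own z axis and vertical below 0.12 rad and x of yellow_pad in the frame of brass_snuffer between -0.056 and -0.016 m and y of yellow_pad in the frame of brass_snuffer between -0.015 and 0.015 m and angle between the x axis of brass_snuffer and the x axis of yellow_pad, either way round below 0.26 rad and z of brass_snuffer in the frame of yellow_pad between -0.002 and 0.0075 m and x of pewter_keyring in the frame of grey_pad between -0.025 and 0.025 m and y of pewter_keyring in the frame of grey_pad between -0.015 and 0.015 m and angle between the x axis of pewter_keyring and the x axis of grey_pad, either way round below 0.26 rad and z of pewter_keyring in the frame of grey_pad between -0.002 and 0.0075 m and linear speed of each of green_stopper, brass_snuffer, pewter_keyring, amber_stopper, black_snuffer, red_keyring below 0.02 m/s and angular speed of each of green_stopper, brass_snuffer, pewter_keyring, amber_stopper, black_snuffer, red_keyring below 0.2 rad/s and distance of each of amber_stopper, black_snuffer, red_keyring from where it was at the start of the episode below 0.015 m); the robot touches nothing.
It fails at once if a look-alike is shoved or carried off (more than 15 mm) (distance of any of amber_stopper, black_snuffer, red_keyring from where it was at the start of the episode above 0.015 m).
It also fails if it takes over 83 s, if anything falls off the work surface, if the arm or the gripper's body presses on something with over 40 N, if the wrist force passes 120 N, or if a joint passes its speed limit or range.

### The arm

A 6-joint arm with a two-finger parallel gripper is mounted at the origin on the work surface. World frame = base frame: x ahead of the robot, y to its left, z up, the work surface at z = 0. Lengths are in mm, angles in rad, forces in N, time in s.
With the tool pointing down it reaches from about 275 to 750 mm from the base axis. Payload 10.2 kg.
Tool frame: the origin (TCP) lies between the finger pads, 19 mm behind the fingertips; this is the grasp point; z points along the fingers, y is the line along which they close (so a half turn about z gives the same grasp; the last joint's range is limited). The gripper opens to 85 mm and grips with 20 to 120 N. Pads are 22 mm wide; open, the fingers measure 114 mm over their backs; the gripper's body (76 mm by 85 mm) begins 54 mm behind the grasp point. The pads swing forward as they close: fully open they stand 13 mm farther back than shut.
Start: joints at [1.069, 0.313, 1.498, -0, 1.331, -0.223], TCP at [144.494, 504.73, 249.994] pointing down, gripper open.
Joint ranges: [-2.94, 2.94], [-0.97, 2.17], [0.19, 2.56], [-1.23, 4.37], [0.02, 3.11], [-2.88, 2.88]. Speed limits (rad/s): [2.39, 2.39, 3.01, 3.14, 3.14, 3.14].

### API

Orientations are given as a unit quaternion [w, x, y, z].
In Python, from rig import * gives the robot as it stands.
- The arm moves only by the tool step_arm, never from a script. Its argument "plan" is a list of rows, each an object with "offset": the shift along the tool's x, y, z in cm, a list of three; "rot": the turn, a rotation vector about the tool's x, y, z in degrees, a list of three; "gripper": the finger opening in cm, from 0 to 8.54. In form: [{"offset": [x, y, z], "rot": [wx, wy, wz], "gripper": gripper}, ...]. A call has 1 to 12 rows; each row is the pose to reach, as a shift and turn from the pose commanded when the call began, along the tool's axes at that moment; what a row does not reach only later rows make up. A row lasts 1/10 s, in which the tool goes at most 50 mm and 8.59 degrees, less where a joint would pass 70% of its speed; a pose out of reach is approached as far as the arm can. A call with a gripper value outside its range is refused whole. The fingers move at their own pace and stop on an object; "squeeze" is the grip in N (left out, the last holds). Time passes only in rows, so rows that repeat a pose let the fingers close. It gives the time, the measured TCP pose, the force, the opening and the grip force at its end, in the units of the state.
- sense(): the state, without advancing time (a new reading comes with each control period).
- capture(name): name is "scene" or "top" or "wrist"; returns a dict with "color" (420x560x3 uint8, red, green, blue), "depth" (420x560 float32, mm along the optical axis (not along the pixel's ray), 0 where there is no reading), "vertical_fov" (degrees; the focal length in pixels is half the picture's height over the tangent of half this angle, whatever the lens; pixels are square), "cx", "cy" (the principal point, pixels), "rvec" (rotation vector, rad) and "tvec" (3), from world to camera coordinates, as OpenCV has them; the wrist camera has in their place "mount" (4x4, takes a point from camera to tool coordinates, whose origin is the TCP and whose axes are the flange's). Camera axes: x right, y down, z forward; pixel columns grow to the right and rows downward; lengths in mm; the calibration is good to about 2 mm. A picture is of the moment at which its call begins: read the wrist's pose just before it.
- finish_job(): hands the job in; it is judged then, once.
The state is a dict: "time_s": time; "joints": joint angles; "dq": joint speeds; "tau": joint torques, N m; "eef_pos": TCP position; "ee_rot": TCP orientation; "force": force on the tool from outside, world axes, zero at the start; "wrist_torque": the same for the moment, N m; "grip_width": opening from 0.0 (shut) to 1.0 (fully open); "grip_force": force on a finger pad.
Only numpy, scipy, OpenCV 4.12 (cv2) and the standard library are available. Lean on these libraries where they do the work, as an engineer would, in place of code of your own. Each camera call takes 0.05 s, during which the arm holds its last target. There are 200 camera calls.

## Working session

There is one attempt and no reset: what is moved stays moved. The work goes in short steps, Python scripts to look and compute and a tool call to move; the robot and the scene stay as the last step left them, time stands still between calls to the robot, and variables do not carry over. Pictures are saved under pics/ and viewed, at most 14 in all, crops included, and the job is handed in when it is done.

Besides the shell and the picture viewer there is one more tool, called after "Call:" by a JSON object that holds its "op" and its "data". step_arm: Moves the arm, as the interface text tells. Its arguments: {"type":"object","properties":{"plan":{"type":"array"},"squeeze":{"type":"number"}},"required":["plan"]}

```bash
mkdir -p pics; ls; cat > h.py <<'E'
from rig import *
import numpy as np, cv2, pickle
from scipy.spatial.transform import Rotation as R
def save(n,f):
    s=sense(); c=capture(n); c['s']=s
    pickle.dump(c,open(f'pics/{f}.pkl','wb')); cv2.imwrite(f'pics/{f}.png',c['color'][:,:,::-1]); return c
def ext(c):
    if 'mount' in c and c['mount'] is not None:
        T=np.eye(4); q=c['s']['ee_rot']; T[:3,:3]=R.from_quat([q[1],q[2],q[3],q[0]]).as_matrix(); T[:3,3]=c['s']['eef_pos']
        W=T@np.array(c['mount']); return W[:3,:3],W[:3,3]
    Rm=cv2.Rodrigues(np.array(c['rvec'],float))[0]; return Rm.T,-Rm.T@np.array(c['tvec'],float).ravel()
def ray(c,uv,z):
    uv=np.atleast_2d(np.array(uv,float)); f=210/np.tan(np.radians(c['vertical_fov'])/2)
    A,o=ext(c); d=np.c_[(uv[:,0]-c['cx'])/f,(uv[:,1]-c['cy'])/f,np.ones(len(uv))]@A.T
    return o+d*((z-o[2])/d[:,2])[:,None]
E
python3 - <<'E'
from h import *
for n in ('scene','top'):
    c=save(n,n+'0'); print(n,c['vertical_fov'],c['cx'],c['cy'],ext(c)[1], ext(c)[0][:,2])
s=sense(); print({k:s[k] for k in('time_s','eef_pos','ee_rot','joints','force','grip_width')})
E
```

```text
pics
scene 45.00318013015702 271.34739800865736 209.58287042781808 [1023.88260055 -495.06321979 1111.21914444] [-0.32801813  0.39740707 -0.85701326]
top 48.741626662647946 272.7455846259436 213.01400627314965 [ 520.34087412   17.80737569 1181.20558784] [ 0.09254953 -0.02441443 -0.99540872]
{'time_s': 0.1, 'eef_pos': array([144.37569293, 504.54369565, 249.49526507]), 'ee_rot': array([-2.13718607e-04,  1.38958854e-01,  9.90297987e-01, -5.36658192e-04]), 'joints': array([ 1.06861825e+00,  3.13391562e-01,  1.49835659e+00,  1.92899450e-05,
        1.33099965e+00, -2.23362637e-01]), 'force': array([-0.09198623, -0.87702875,  0.62811488]), 'grip_width': 1.0006508476330895}
```

View pics/top0.png

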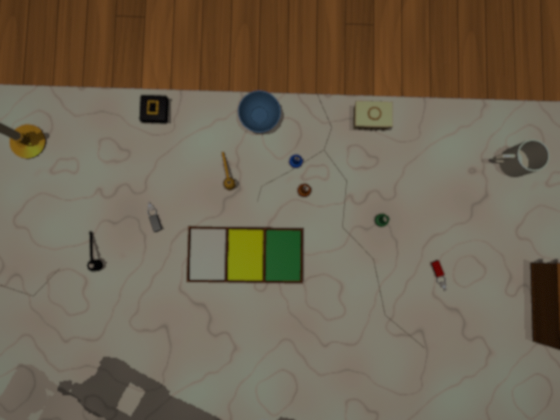

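View pics/scene0.png

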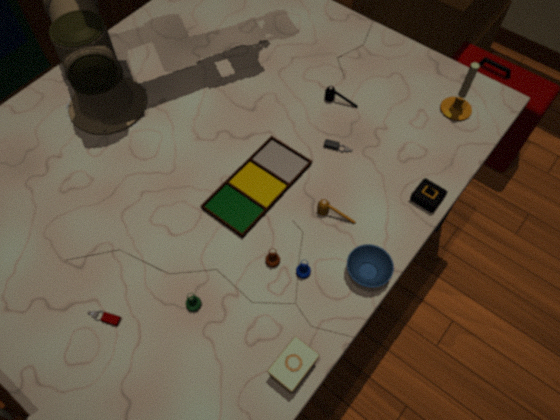

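Top view: green stopper (382,219), brass snuffer bell (229,183) with its handle up to (224,153), and pewter keyring (154,218). The caddy centre is at (245,254), with grey, yellow and green pads from left to right. Look-alikes: amber (304,190), blue (296,161), black snuffer (95,265), red keyring (439,268). The colours tell the targets apart; I'll confirm in one crop while measuring.

```bash
cat >> h.py <<'E'
def blob(c,roi,lo,hi):
    x0,y0,x1,y1=roi; h=cv2.cvtColor(c['color'],cv2.COLOR_RGB2HSV); m=np.zeros(h.shape[:2],np.uint8)
    m[y0:y1,x0:x1]=cv2.inRange(h,np.array(lo),np.array(hi))[y0:y1,x0:x1]
    cs=cv2.findContours(m,cv2.RETR_EXTERNAL,cv2.CHAIN_APPROX_NONE)[0]
    k=max(cs,key=cv2.contourArea); M=cv2.moments(k); return np.array([M['m10']/M['m00'],M['m01']/M['m00']]),k
E
python3 - <<'E'
from h import *
c=pickle.load(open('pics/top0.pkl','rb'))
im=c['color'][:,:,::-1]
h=cv2.cvtColor(c['color'],cv2.COLOR_RGB2HSV)
for n,p in dict(gs=(382,219),bell=(229,183),rod=(225,160),fob=(155,224),key=(151,209),gp=(285,255),yp=(245,255),wp=(207,255),bg=(350,230)).items(): print(n,h[p[1],p[0]])
for n,roi,lo,hi,z in [('gp',(255,220,310,290),(45,80,40),(90,255,255),9),('yp',(220,220,275,290),(20,150,80),(35,255,255),9),
   ('gs',(365,200,400,240),(45,80,20),(95,255,255),27),('bell',(215,172,245,195),(8,100,30),(35,255,255),30),('rod',(210,145,245,175),(8,100,30),(35,255,255),20)]:
    try:
        p,k=blob(c,roi,lo,hi); r=ray(c,cv2.boxPoints(cv2.minAreaRect(k)),z); print(n,p.round(1),cv2.contourArea(k),ray(c,p,z).round(1),r[:,:2].round(0).tolist())
    except Exception as e: print(n,e)
print('fob ends',ray(c,[(157,229),(151,204)],7).round(1))
t=[cv2.resize(im[y-30:y+30,x-30:x+30],(260,260),interpolation=cv2.INTER_CUBIC) for x,y in [(382,219),(229,172),(154,218),(300,175),(95,252),(439,272)]]
cv2.imwrite('pics/crop0.png',np.vstack([np.hstack(t[:3]),np.hstack(t[3:])]))
E
```

```text
gs [55 99 44]
bell [ 18 151  86]
rod [ 19 164  98]
fob [20 20 76]
key [ 15  32 113]
gp [ 64 157  83]
yp [ 31 230 132]
wp [ 30  20 127]
bg [ 20  43 125]
gp [282.8 255. ] 1682.5 [[523.6 -38.6   9. ]] [[586.0, 8.0], [588.0, -81.0], [462.0, -83.0], [460.0, 5.0]]
yp [245.1 254.7] 1711.0 [[522.4  56.2   9. ]] [[586.0, 101.0], [588.0, 13.0], [460.0, 10.0], [458.0, 97.0]]
gs [380.  220.1] 70.0 [[ 616.4 -280.5   27. ]] [[611.0, -264.0], [636.0, -276.0], [624.0, -303.0], [598.0, -290.0]]
bell [228.9 182.1] 116.5 [[702.4 101.1  30. ]] [[713.0, 130.0], [732.0, 107.0], [697.0, 80.0], [679.0, 102.0]]
rod [224.9 163.8] 53.5 [[750.5 113.2  20. ]] [[780.0, 125.0], [782.0, 116.0], [725.0, 103.0], [723.0, 111.0]]
fob ends [[582.  279.8   7. ]
 [645.  297.7   7. ]]
```

View pics/crop0.png

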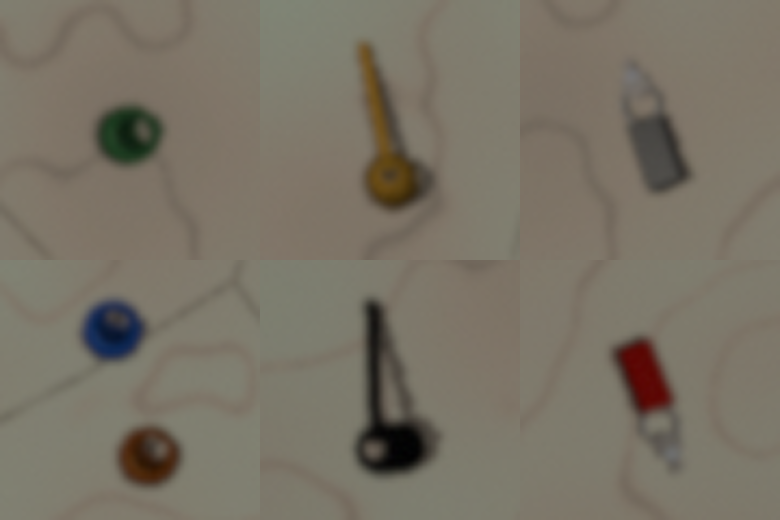

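The crop confirms the targets: green stopper top left, brass snuffer top middle and grey fob top right. The look-alikes (blue and amber stoppers, black snuffer, red keyring) are in the bottom row. I start with the keyring, hovering above it to look with the wrist camera.

```bash
cat >> h.py <<'E'
def go(x,y,z,phi):
    "offset cm / rot deg to put TCP at x,y,z, pointing down, closing line at world angle phi deg (mod 180)"
    s=sense(); q=s['ee_rot']; Rt=R.from_quat([q[1],q[2],q[3],q[0]]); best=None
    for p in (phi,phi+180):
        p=np.radians(p); Y=np.array([np.cos(p),np.sin(p),0]); Z=np.array([0,0,-1.]); Rd=R.from_matrix(np.c_[np.cross(Y,Z),Y,Z])
        v=(Rt.inv()*Rd).as_rotvec(degrees=True)
        if best is None or np.linalg.norm(v)<np.linalg.norm(best): best=v
    print('off',(Rt.inv().apply(np.array([x,y,z])-s['eef_pos'])/10).round(2),'rot',best.round(1),'j6',s['joints'][5].round(2),'t',s['time_s'])
E
python3 - <<'E'
from h import *
go(590,283,180,106)
c=save('wrist','w0'); print(np.array(c['mount']).round(2),c['vertical_fov'],c['cx'],c['cy'])
E
```

```text
off [-48.94  -9.03   6.95] rot [ -0.1  -0.  -32. ] j6 -0.22 t 0.1
[[   0.     -0.96   -0.29   75.37]
 [   1.      0.      0.      0.15]
 [  -0.     -0.29    0.96 -123.32]
 [   0.      0.      0.      1.  ]] 66.29265491517717 278.9977947152139 211.73586739140015
```

Call:
{"op": "step_arm", "data": {"plan": [{"offset":[-49,-9,7],"rot":[0,0,-32],"gripper":8.5},{"offset":[-49,-9,7],"rot":[0,0,-32],"gripper":8.5},{"offset":[-49,-9,7],"rot":[0,0,-32],"gripper":8.5},{"offset":[-49,-9,7],"rot":[0,0,-32],"gripper":8.5},{"offset":[-49,-9,7],"rot":[0,0,-32],"gripper":8.5},{"offset":[-49,-9,7],"rot":[0,0,-32],"gripper":8.5},{"offset":[-49,-9,7],"rot":[0,0,-32],"gripper":8.5},{"offset":[-49,-9,7],"rot":[0,0,-32],"gripper":8.5},{"offset":[-49,-9,7],"rot":[0,0,-32],"gripper":8.5},{"offset":[-49,-9,7],"rot":[0,0,-32],"gripper":8.5},{"offset":[-49,-9,7],"rot":[0,0,-32],"gripper":8.5},{"offset":[-49,-9,7],"rot":[0,0,-32],"gripper":8.5}], "squeeze": 40}}

```text
time_s: 1.35
eef_pos: [592.8, 281.0, 178.2]
ee_rot: [-0.001, -0.138, 0.99, -0.0]
force: [-0.4, -0.4, -0.5]
grip_width: 1.0
grip_force: 0.0
```

```bash
python3 - <<'E'
from h import *
c=save('wrist','w1'); print(c['s']['eef_pos'],c['s']['ee_rot'])
E
```

```text
[592.79708369 281.01718751 178.18448828] [-8.79068835e-04 -1.37663204e-01  9.90478661e-01 -3.04048130e-04]
```

View pics/w1.png

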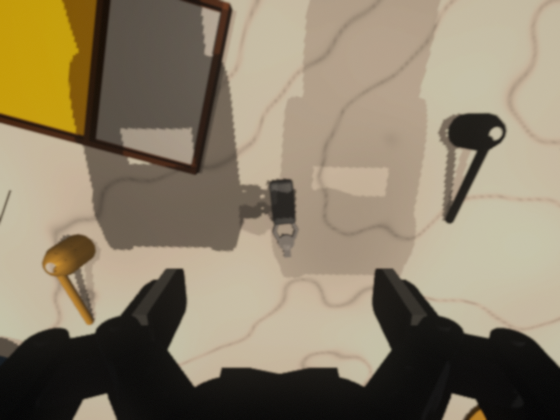

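The wrist view shows the fob from (281,181) to (283,221) and the key tip at (287,253). It also shows the brass snuffer bell (68,256), and the caddy corners (196,171) and (229,8).

```bash
python3 - <<'E'
from h import *
c=pickle.load(open('pics/w1.pkl','rb'))
im=c['color'][170:265,235:325,::-1]; cv2.imwrite('pics/c1.png',cv2.resize(im,None,fx=6,fy=6,interpolation=cv2.INTER_CUBIC))
print('fob',ray(c,[(281,181),(283,221)],14).round(1).tolist(),'tip',ray(c,[(287,254)],4).round(1))
print('caddy corners',ray(c,[(196,172),(230,8)],16).round(1).tolist(), 'partition',ray(c,[(92,141)],16).round(1))
E
```

```text
fob [[576.6, 278.6, 14.0], [612.9, 290.9, 14.0]] tip [[648.8 305.5   4. ]]
caddy corners [[589.1, 203.0, 16.0], [455.5, 202.7, 16.0]] partition [[587.1 110.4  16. ]]
```

View pics/c1.png

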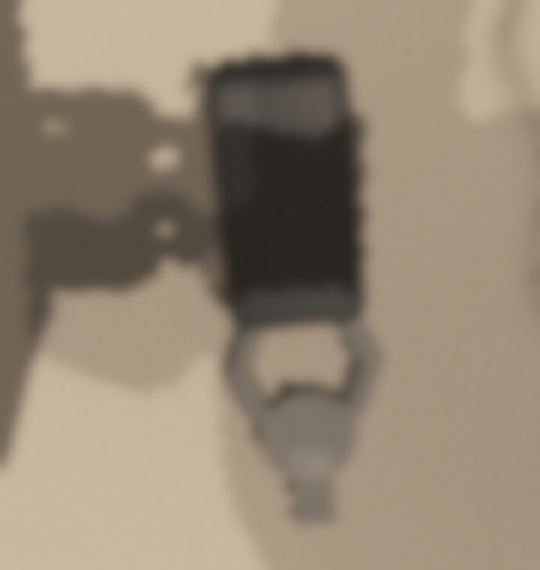

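```bash
python3 -c "
from h import *
go(595.5,286,22,110)"
```

```text
off [-0.52  0.23 15.68] rot [ 0.  -0.1 -4.1] j6 -1.58 t 1.4
```

Call:
{"op": "step_arm", "data": {"plan": [{"offset":[-0.5,0.2,4],"rot":[0,0,-4.1],"gripper":8.5},{"offset":[-0.5,0.2,8],"rot":[0,0,-4.1],"gripper":8.5},{"offset":[-0.5,0.2,11],"rot":[0,0,-4.1],"gripper":8.5},{"offset":[-0.5,0.2,13],"rot":[0,0,-4.1],"gripper":7},{"offset":[-0.5,0.2,14.5],"rot":[0,0,-4.1],"gripper":6},{"offset":[-0.5,0.2,15.3],"rot":[0,0,-4.1],"gripper":5},{"offset":[-0.5,0.2,15.6],"rot":[0,0,-4.1],"gripper":4},{"offset":[-0.5,0.2,15.6],"rot":[0,0,-4.1],"gripper":3},{"offset":[-0.5,0.2,15.6],"rot":[0,0,-4.1],"gripper":1},{"offset":[-0.5,0.2,15.6],"rot":[0,0,-4.1],"gripper":1},{"offset":[-0.5,0.2,15.6],"rot":[0,0,-4.1],"gripper":1},{"offset":[-0.5,0.2,15.6],"rot":[0,0,-4.1],"gripper":1}], "squeeze": 40}}

```text
time_s: 2.6
eef_pos: [595.6, 286.9, 25.2]
ee_rot: [0.001, -0.175, 0.985, 0.0]
force: [-1.1, 0.1, 6.6]
grip_width: 0.241
grip_force: 40.2
```

Call:
{"op": "step_arm", "data": {"plan": [{"offset":[0,0,-1],"rot":[0,0,0],"gripper":1},{"offset":[0,0,-3],"rot":[0,0,0],"gripper":1},{"offset":[0,0,-6],"rot":[0,0,0],"gripper":1},{"offset":[0,0,-8],"rot":[0,0,0],"gripper":1},{"offset":[0,0,-8],"rot":[0,0,0],"gripper":1},{"offset":[0,0,-8],"rot":[0,0,0],"gripper":1}]}}

```text
time_s: 3.2
eef_pos: [594.8, 286.5, 103.6]
ee_rot: [-0.0, -0.175, 0.985, -0.0]
force: [-0.1, 0.4, -1.2]
grip_width: 0.239
grip_force: 39.4
```

```bash
python3 - <<'E'
from h import *
s=sense();print(s['eef_pos'],s['force'],s['grip_width'],s['grip_force'])
c=save('wrist','w2')
for t,a in((110,1.4),(140,1.4)):pass
# pad centre grey ~ (520.5,151), yaw 1.4; TCP at keyring x=-19
a=np.radians(1.4); g=np.array([520.5,151])-19*np.array([np.cos(a),np.sin(a)]); print(g)
go(g[0],g[1],100,91.4); go(g[0],g[1],31,91.4)
cv2.imwrite('pics/w2.png',c['color'][:,:,::-1])
E
```

```text
[594.7843542  286.54638038 103.62881206] [-0.09672176  0.42751284 -1.21407653] 0.23866379873349217 39.43861484527588
[501.50567169 150.53578862]
off [13.4  -9.56  0.31] rot [-0.  -0.1 18.7] j6 -1.65 t 3.25
off [13.39 -9.56  7.21] rot [-0.  -0.1 18.7] j6 -1.65 t 3.25
```

View pics/w2.png

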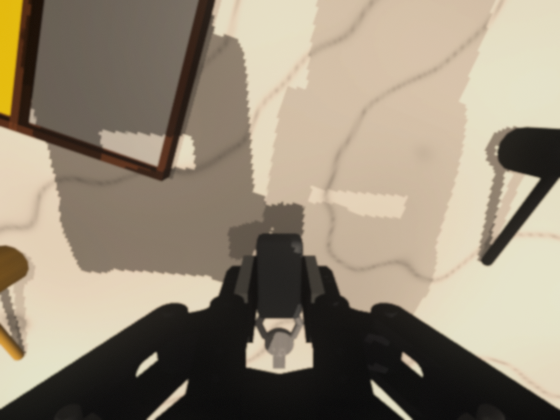

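Grip is good: the fob at (280,275) is straight between the pads. Moving over the grey bay.

Call:
{"op": "step_arm", "data": {"plan": [{"offset":[4,-3,0],"rot":[0,0,6],"gripper":1},{"offset":[8,-6,0],"rot":[0,0,12],"gripper":1},{"offset":[12,-8.5,0],"rot":[0,0,18.7],"gripper":1},{"offset":[13.4,-9.6,0.3],"rot":[0,0,18.7],"gripper":1},{"offset":[13.4,-9.6,0.3],"rot":[0,0,18.7],"gripper":1},{"offset":[13.4,-9.6,0.3],"rot":[0,0,18.7],"gripper":1},{"offset":[13.4,-9.6,0.3],"rot":[0,0,18.7],"gripper":1}]}}

```text
time_s: 3.95
eef_pos: [502.7, 151.1, 100.6]
ee_rot: [-0.0, -0.013, 1.0, 0.0]
force: [-0.1, -0.4, -1.1]
grip_width: 0.242
grip_force: 39.5
```

```bash
python3 - <<'E'
from h import *
c=save('wrist','w3'); print(c['s']['eef_pos'])
go(501.5,150.5,34,91.4)
E
```

```text
[502.69119162 151.14519118 100.61477791]
off [ 0.11 -0.07  6.66] rot [ 0.  -0.   0.1] j6 -1.53 t 4.0
```

View pics/w3.png

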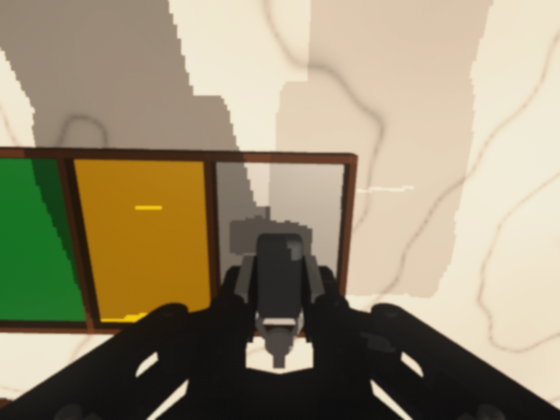

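The wrist view shows the fob at (280,265), centred between the grey bay's walls (217 and 344) and square to them. Lowering it and releasing with a small opening.

Call:
{"op": "step_arm", "data": {"plan": [{"offset":[0.1,-0.1,3],"rot":[0,0,0],"gripper":1},{"offset":[0.1,-0.1,5],"rot":[0,0,0],"gripper":1},{"offset":[0.1,-0.1,6.2],"rot":[0,0,0],"gripper":1},{"offset":[0.1,-0.1,6.7],"rot":[0,0,0],"gripper":1},{"offset":[0.1,-0.1,6.7],"rot":[0,0,0],"gripper":1},{"offset":[0.1,-0.1,6.7],"rot":[0,0,0],"gripper":1}]}}

```text
time_s: 4.6
eef_pos: [501.9, 149.7, 34.5]
ee_rot: [0.001, -0.013, 1.0, 0.0]
force: [-0.2, 1.1, -0.9]
grip_width: 0.242
grip_force: 39.5
```

Release, then rise.

Call:
{"op": "step_arm", "data": {"plan": [{"offset":[0,0,0.1],"rot":[0,0,0],"gripper":1},{"offset":[0,0,0.1],"rot":[0,0,0],"gripper":3},{"offset":[0,0,0.1],"rot":[0,0,0],"gripper":4.5},{"offset":[0,0,0.1],"rot":[0,0,0],"gripper":4.5},{"offset":[0,0,-1],"rot":[0,0,0],"gripper":4.5},{"offset":[0,0,-4],"rot":[0,0,0],"gripper":4.5},{"offset":[0,0,-9],"rot":[0,0,0],"gripper":6},{"offset":[0,0,-13],"rot":[0,0,0],"gripper":8.5},{"offset":[0,0,-13],"rot":[0,0,0],"gripper":8.5},{"offset":[0,0,-13],"rot":[0,0,0],"gripper":8.5}]}}

```text
time_s: 5.6
eef_pos: [501.4, 149.4, 164.8]
ee_rot: [0.001, -0.012, 1.0, 0.0]
force: [-0.3, -0.5, -0.7]
grip_width: 0.997
grip_force: 0.0
```

```bash
python3 - <<'E'
from h import *
c=save('wrist','w4'); print(c['s']['eef_pos'],c['s']['grip_width'])
go(680,98,180,104)
E
```

```text
[501.36039001 149.43561054 164.82767517] 0.9966908292097548
off [-17.78  -5.58  -1.65] rot [  0.   -0.1 -12.6] j6 -1.53 t 5.65
```

View pics/w4.png

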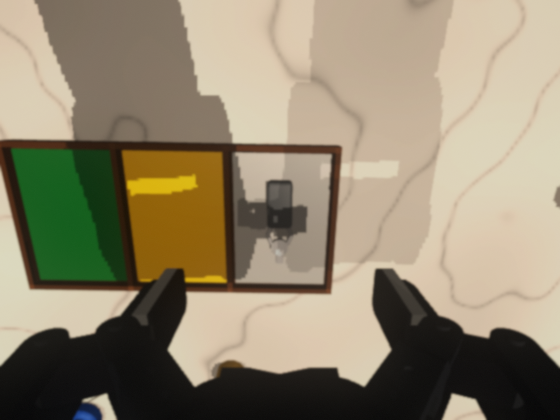

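The keyring lies in the middle of the grey bay: fob (279,203), tip (279,258), bay columns 234–331 and rows 152–285. Next, the snuffer.

Call:
{"op": "step_arm", "data": {"plan": [{"offset":[-5,-1.5,-1.5],"rot":[0,0,-6],"gripper":8.5},{"offset":[-9,-3,-1.5],"rot":[0,0,-12.6],"gripper":8.5},{"offset":[-13,-5,-1.5],"rot":[0,0,-12.6],"gripper":8.5},{"offset":[-17,-5.5,-1.5],"rot":[0,0,-12.6],"gripper":8.5},{"offset":[-18,-5.6,-1.5],"rot":[0,0,-12.6],"gripper":8.5},{"offset":[-18,-5.6,-1.5],"rot":[0,0,-12.6],"gripper":8.5},{"offset":[-18,-5.6,-1.5],"rot":[0,0,-12.6],"gripper":8.5},{"offset":[-18,-5.6,-1.5],"rot":[0,0,-12.6],"gripper":8.5}]}}

```text
time_s: 6.45
eef_pos: [681.8, 98.3, 178.8]
ee_rot: [-0.001, -0.122, 0.992, 0.0]
force: [0.1, 0.3, -0.6]
grip_width: 0.998
grip_force: 0.0
```

```bash
python3 - <<'E'
from h import *
c=save('wrist','w5'); print(c['s']['eef_pos'],c['s']['joints'])
E
```

```text
[681.7749213   98.25279623 178.75521061] [-2.65227348e-02  7.38298060e-01  1.01517529e+00 -5.77770418e-06
  1.38923730e+00 -1.84259404e+00]
```

View pics/w5.png

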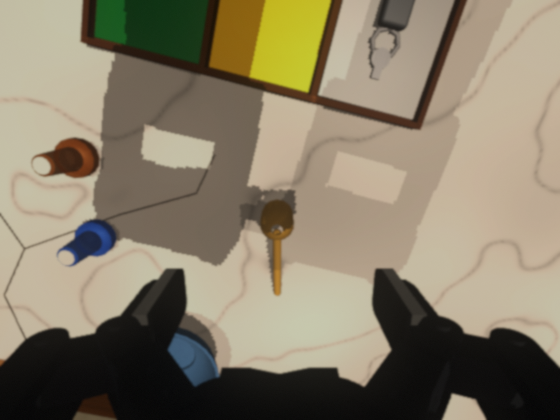

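The bell's near rim is at (277,200), its apex about (277,231) and the handle end at (278,294). The handle runs along the image column, so the gripper is already aligned. The blue and amber stoppers at (85,240) and (65,160) are clear of the grasp.

```bash
python3 - <<'E'
from h import *
c=pickle.load(open('pics/w5.pkl','rb'))
print(ray(c,[(277,200)],0).round(1),ray(c,[(277,231)],44).round(1),ray(c,[(278,294)],4).round(1))
p,k=blob(c,(255,190,305,305),(8,90,20),(35,255,255)); print(p,cv2.boundingRect(k), ray(c,[(261,216),(294,216)],22).round(1))
q=pickle.load(open('pics/w4.pkl','rb')); print('yellow pad',ray(q,[(121,150),(222,152),(229,284),(137,284)],9).round(1).tolist()); print('green',ray(q,[(18,149),(112,150),(128,283),(40,283)],9).round(1).tolist())
E
```

```text
[[687.6  98.1   0. ]] [[702.7 102.1  44. ]] [[785.6 123.5   4. ]]
[276.58827383 232.94115078] (260, 199, 34, 97) [[700.1  86.2  22. ]
 [692.8 115.5  22. ]]
yellow pad [[460.2, 13.2, 9.0], [459.8, 99.7, 9.0], [587.3, 103.0, 9.0], [589.5, 13.3, 9.0]]
green [[461.6, -74.9, 9.0], [460.4, 5.5, 9.0], [588.6, 4.6, 9.0], [590.8, -81.2, 9.0]]
```

```bash
python3 -c "
from h import *
go(702.5,102,24,104.3)"
```

```text
off [-2.09 -0.14 15.51] rot [ 0.  -0.  -0.2] j6 -1.84 t 6.5
```

Call:
{"op": "step_arm", "data": {"plan": [{"offset":[-2.1,-0.1,4],"rot":[0,0,0],"gripper":8.5},{"offset":[-2.1,-0.1,7],"rot":[0,0,0],"gripper":8.5},{"offset":[-2.1,-0.1,10],"rot":[0,0,0],"gripper":8.5},{"offset":[-2.1,-0.1,12.5],"rot":[0,0,0],"gripper":8},{"offset":[-2.1,-0.1,14.5],"rot":[0,0,0],"gripper":7},{"offset":[-2.1,-0.1,15.4],"rot":[0,0,0],"gripper":6},{"offset":[-2.1,-0.1,15.6],"rot":[0,0,0],"gripper":5},{"offset":[-2.1,-0.1,15.6],"rot":[0,0,0],"gripper":4},{"offset":[-2.1,-0.1,15.6],"rot":[0,0,0],"gripper":3},{"offset":[-2.1,-0.1,15.6],"rot":[0,0,0],"gripper":2},{"offset":[-2.1,-0.1,15.6],"rot":[0,0,0],"gripper":2},{"offset":[-2.1,-0.1,15.6],"rot":[0,0,0],"gripper":2}], "squeeze": 40}}

```text
time_s: 7.7
eef_pos: [703.9, 102.1, 24.7]
ee_rot: [0.001, -0.122, 0.993, -0.0]
force: [-2.2, 0.3, 6.8]
grip_width: 0.347
grip_force: 39.8
```

Call:
{"op": "step_arm", "data": {"plan": [{"offset":[0,0,-1],"rot":[0,0,0],"gripper":2},{"offset":[0,0,-3],"rot":[0,0,0],"gripper":2},{"offset":[0,0,-6],"rot":[0,0,0],"gripper":2},{"offset":[0,0,-8],"rot":[0,0,0],"gripper":2},{"offset":[0,0,-8],"rot":[0,0,0],"gripper":2},{"offset":[0,0,-8],"rot":[0,0,0],"gripper":2}]}}

```text
time_s: 8.3
eef_pos: [703.1, 102.0, 102.7]
ee_rot: [-0.0, -0.122, 0.993, 0.0]
force: [-0.1, -0.4, -1.2]
grip_width: 0.348
grip_force: 39.6
```

```bash
python3 - <<'E'
from h import *
s=sense();print(s['eef_pos'],s['force'],s['grip_width'],s['grip_force'])
go(488.5,56.5,104,91)
E
```

```text
[703.05427963 101.97724802 102.72036233] [-0.10914756 -0.43415017 -1.24945642] 0.3482615858116856 39.63183947838843
off [21.92  0.79 -0.12] rot [ 0. -0. 13.] j6 -1.84 t 8.3
```

Call:
{"op": "step_arm", "data": {"plan": [{"offset":[3,0.1,-0.1],"rot":[0,0,2],"gripper":2},{"offset":[7,0.3,-0.1],"rot":[0,0,5],"gripper":2},{"offset":[11,0.5,-0.1],"rot":[0,0,8],"gripper":2},{"offset":[15,0.6,-0.1],"rot":[0,0,11],"gripper":2},{"offset":[19,0.8,-0.1],"rot":[0,0,13],"gripper":2},{"offset":[21.5,0.8,-0.1],"rot":[0,0,13],"gripper":2},{"offset":[21.9,0.8,-0.1],"rot":[0,0,13],"gripper":2},{"offset":[21.9,0.8,-0.1],"rot":[0,0,13],"gripper":2},{"offset":[21.9,0.8,-0.1],"rot":[0,0,13],"gripper":2}]}}

```text
time_s: 9.2
eef_pos: [489.5, 56.7, 103.6]
ee_rot: [-0.0, -0.009, 1.0, 0.0]
force: [0.0, 0.7, -0.0]
grip_width: 0.344
grip_force: 39.6
```

```bash
python3 - <<'E'
from h import *
c=save('wrist','w6'); go(488.5,56.5,33.7,91)
E
```

```text
off [ 0.1  -0.03  6.99] rot [ 0. -0.  0.] j6 -1.71 t 9.25
```

View pics/w6.png

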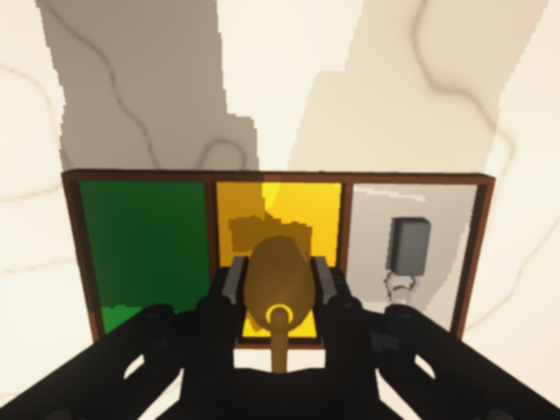

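The bell at (280,280) hangs upright, midway between the yellow bay's walls (217 and 341). Lowering it.

Call:
{"op": "step_arm", "data": {"plan": [{"offset":[0.1,0,3],"rot":[0,0,0],"gripper":2},{"offset":[0.1,0,5],"rot":[0,0,0],"gripper":2},{"offset":[0.1,0,6.4],"rot":[0,0,0],"gripper":2},{"offset":[0.1,0,6.9],"rot":[0,0,0],"gripper":2},{"offset":[0.1,0,7],"rot":[0,0,0],"gripper":2},{"offset":[0.1,0,7],"rot":[0,0,0],"gripper":2},{"offset":[0.1,0,7],"rot":[0,0,0],"gripper":2}]}}

```text
time_s: 9.95
eef_pos: [488.3, 56.7, 34.3]
ee_rot: [0.0, -0.009, 1.0, -0.0]
force: [0.2, -0.1, -0.8]
grip_width: 0.348
grip_force: 39.6
```

Call:
{"op": "step_arm", "data": {"plan": [{"offset":[0,0,0.1],"rot":[0,0,0],"gripper":3},{"offset":[0,0,0.1],"rot":[0,0,0],"gripper":4},{"offset":[0,0,0.1],"rot":[0,0,0],"gripper":4.8},{"offset":[0,0,0.1],"rot":[0,0,0],"gripper":4.8},{"offset":[0,0,-1],"rot":[0,0,0],"gripper":4.8},{"offset":[0,0,-4],"rot":[0,0,0],"gripper":4.8},{"offset":[0,0,-9],"rot":[0,0,0],"gripper":6},{"offset":[0,0,-14],"rot":[0,0,0],"gripper":8.5},{"offset":[0,0,-15],"rot":[0,0,0],"gripper":8.5},{"offset":[0,0,-15],"rot":[0,0,0],"gripper":8.5},{"offset":[0,0,-15],"rot":[0,0,0],"gripper":8.5}]}}

```text
time_s: 11.05
eef_pos: [487.2, 56.7, 182.9]
ee_rot: [-0.001, -0.009, 1.0, 0.0]
force: [0.1, -0.3, -0.2]
grip_width: 0.995
grip_force: 0.0
```

```bash
python3 - <<'E'
from h import *
c=save('wrist','w7'); print(c['s']['eef_pos'])
go(605,-285,185,65); go(605,-285,185,91); print(c['s']['joints'])
E
```

```text
[487.19136018  56.73065329 182.94233071]
off [-11.18 -34.38  -0.3 ] rot [-0.  -0.2 26. ] j6 -1.71 t 11.1
off [-11.18 -34.38  -0.3 ] rot [ 0.  -0.2  0. ] j6 -1.71 t 11.1
[-1.23468655e-01  3.04312335e-01  1.69456151e+00 -4.95749043e-06
  1.14464974e+00 -1.71210572e+00]
```

View pics/w7.png

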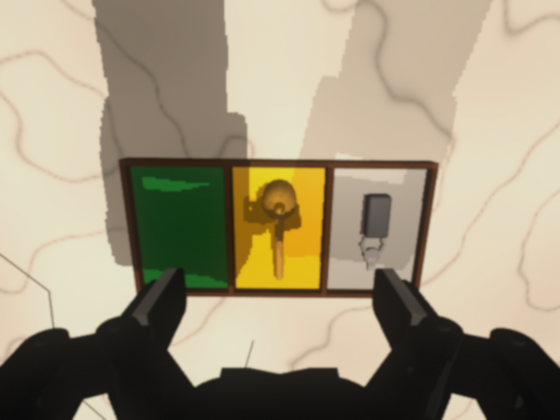

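The snuffer stands in the middle of the yellow bay: bell (279,198), handle end (278,277). Next, the green stopper.

Call:
{"op": "step_arm", "data": {"plan": [{"offset":[-1.5,-4.7,-0.3],"rot":[0,0,0],"gripper":8.5},{"offset":[-3,-9.3,-0.3],"rot":[0,0,0],"gripper":8.5},{"offset":[-4.5,-14,-0.3],"rot":[0,0,0],"gripper":8.5},{"offset":[-6,-18.6,-0.3],"rot":[0,0,0],"gripper":8.5},{"offset":[-7.5,-23,-0.3],"rot":[0,0,0],"gripper":8.5},{"offset":[-9,-28,-0.3],"rot":[0,0,0],"gripper":8.5},{"offset":[-10.5,-32.5,-0.3],"rot":[0,0,0],"gripper":8.5},{"offset":[-11.2,-34.4,-0.3],"rot":[0,0,0],"gripper":8.5},{"offset":[-11.2,-34.4,-0.3],"rot":[0,0,0],"gripper":8.5},{"offset":[-11.2,-34.4,-0.3],"rot":[0,0,0],"gripper":8.5},{"offset":[-11.2,-34.4,-0.3],"rot":[0,0,0],"gripper":8.5}]}}

```text
time_s: 12.2
eef_pos: [605.8, -284.0, 186.3]
ee_rot: [-0.001, -0.009, 1.0, 0.001]
force: [0.6, 0.4, -0.4]
grip_width: 0.995
grip_force: 0.0
```

```bash
python3 - <<'E'
from h import *
c=save('wrist','w8'); print(c['s']['eef_pos'])
p,k=blob(c,(190,100,370,300),(45,80,15),(95,255,255)); b=cv2.boundingRect(k); print(p,b)
im=c['color'][130:290,190:370,::-1]; cv2.imwrite('pics/c8.png',cv2.resize(im,None,fx=4,fy=3.7,interpolation=cv2.INTER_CUBIC))
E
```

```text
[ 605.77198567 -284.04306048  186.26149123]
[273.44957699 208.22030457] (256, 190, 36, 37)
```

View pics/c8.png

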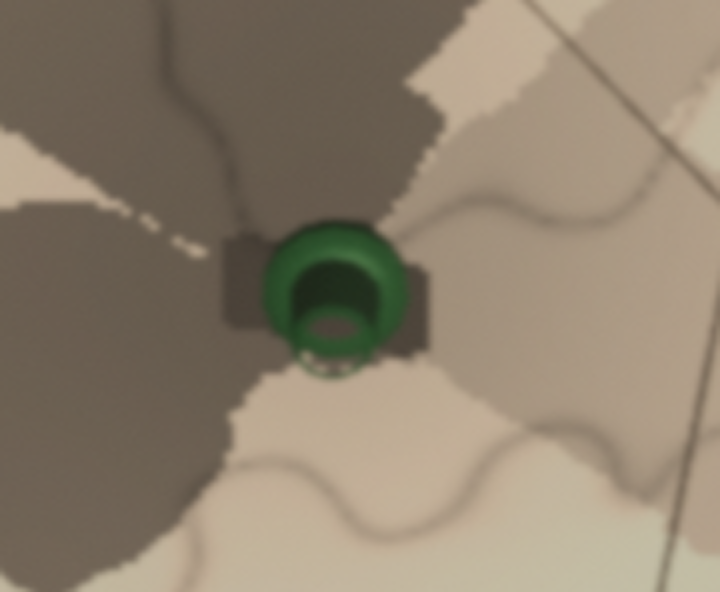

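The crop shows the green stopper: head centre about (274,209) and plug top centre about (273,222) in full-image pixels.

```bash
python3 - <<'E'
from h import *
c=pickle.load(open('pics/w8.pkl','rb'))
a=ray(c,[(273.2,221.9)],54)[0];b=ray(c,[(274,209)],12)[0];print(a.round(1),b.round(1))
m=(a+b)/2; go(m[0],m[1],38,91)
E
```

```text
[ 618.  -288.3   54. ] [ 619.1 -288.2   12. ]
off [-1.27 -0.45 14.87] rot [ 0.  -0.   0.1] j6 -2.2 t 12.25
```

Call:
{"op": "step_arm", "data": {"plan": [{"offset":[-1.3,-0.4,4],"rot":[0,0,0],"gripper":8.5},{"offset":[-1.3,-0.4,7],"rot":[0,0,0],"gripper":8.5},{"offset":[-1.3,-0.4,10],"rot":[0,0,0],"gripper":8},{"offset":[-1.3,-0.4,12.5],"rot":[0,0,0],"gripper":7},{"offset":[-1.3,-0.4,14.3],"rot":[0,0,0],"gripper":6},{"offset":[-1.3,-0.4,14.8],"rot":[0,0,0],"gripper":5},{"offset":[-1.3,-0.4,14.8],"rot":[0,0,0],"gripper":4},{"offset":[-1.3,-0.4,14.8],"rot":[0,0,0],"gripper":3},{"offset":[-1.3,-0.4,14.8],"rot":[0,0,0],"gripper":2},{"offset":[-1.3,-0.4,14.8],"rot":[0,0,0],"gripper":1},{"offset":[-1.3,-0.4,14.8],"rot":[0,0,0],"gripper":1},{"offset":[-1.3,-0.4,14.8],"rot":[0,0,0],"gripper":1}], "squeeze": 40}}

```text
time_s: 13.45
eef_pos: [619.7, -289.2, 40.7]
ee_rot: [0.001, -0.009, 1.0, -0.001]
force: [-1.2, 1.5, 6.3]
grip_width: 0.219
grip_force: 39.4
```

Call:
{"op": "step_arm", "data": {"plan": [{"offset":[0,0,-0.5],"rot":[0,0,0],"gripper":1},{"offset":[0,0,-2],"rot":[0,0,0],"gripper":1},{"offset":[0,0,-5],"rot":[0,0,0],"gripper":1},{"offset":[0,0,-8],"rot":[0,0,0],"gripper":1},{"offset":[0,0,-8],"rot":[0,0,0],"gripper":1},{"offset":[0,0,-8],"rot":[0,0,0],"gripper":1}]}}

```text
time_s: 14.05
eef_pos: [619.2, -289.1, 120.1]
ee_rot: [0.001, -0.009, 1.0, -0.0]
force: [-0.9, -0.3, -1.3]
grip_width: 0.223
grip_force: 39.3
```

```bash
python3 - <<'E'
from h import *
s=sense();print(s['eef_pos'],s['force'],s['grip_width'],s['grip_force'])
go(524.5,-38,120,91)
E
```

```text
[ 619.17788725 -289.14090761  120.0961691 ] [-0.92156849 -0.31620629 -1.34775605] 0.22324106602595736 39.252610941257444
off [ 9.020e+00  2.528e+01 -2.000e-02] rot [-0.1  0.1  0. ] j6 -2.2 t 14.05
```

Call:
{"op": "step_arm", "data": {"plan": [{"offset":[1.5,4,0],"rot":[0,0,0],"gripper":1},{"offset":[3,8,0],"rot":[0,0,0],"gripper":1},{"offset":[4.5,12,0],"rot":[0,0,0],"gripper":1},{"offset":[6,16,0],"rot":[0,0,0],"gripper":1},{"offset":[7.5,20.5,0],"rot":[0,0,0],"gripper":1},{"offset":[8.5,24,0],"rot":[0,0,0],"gripper":1},{"offset":[9,25.3,0],"rot":[0,0,0],"gripper":1},{"offset":[9,25.3,0],"rot":[0,0,0],"gripper":1},{"offset":[9,25.3,0],"rot":[0,0,0],"gripper":1}]}}

```text
time_s: 14.95
eef_pos: [524.8, -38.5, 118.7]
ee_rot: [-0.0, -0.009, 1.0, -0.0]
force: [-0.8, -0.7, 0.5]
grip_width: 0.217
grip_force: 39.3
```

```bash
python3 - <<'E'
from h import *
c=save('wrist','w9'); go(524.5,-38,49.7,91)
E
```

```text
off [0.04 0.09 6.91] rot [-0. -0. -0.] j6 -1.88 t 15.0
```

View pics/w9.png

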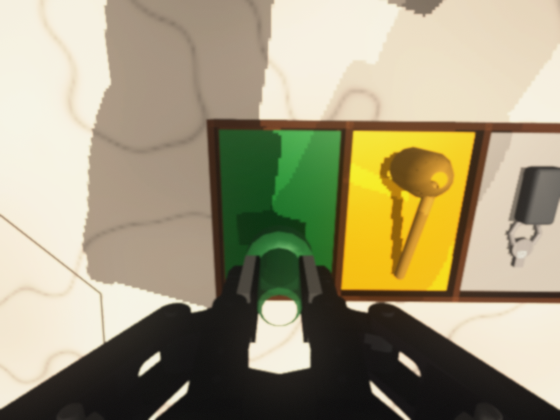

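The stopper at (280,255) hangs upright over the green bay (columns 220–340). Lowering and releasing.

Call:
{"op": "step_arm", "data": {"plan": [{"offset":[0,0.1,3],"rot":[0,0,0],"gripper":1},{"offset":[0,0.1,5],"rot":[0,0,0],"gripper":1},{"offset":[0,0.1,6.4],"rot":[0,0,0],"gripper":1},{"offset":[0,0.1,6.9],"rot":[0,0,0],"gripper":1},{"offset":[0,0.1,6.9],"rot":[0,0,0],"gripper":1},{"offset":[0,0.1,6.9],"rot":[0,0,0],"gripper":1},{"offset":[0,0.1,6.9],"rot":[0,0,0],"gripper":1}]}}

```text
time_s: 15.7
eef_pos: [524.8, -37.3, 50.1]
ee_rot: [0.0, -0.009, 1.0, -0.0]
force: [-0.7, -0.6, -0.4]
grip_width: 0.219
grip_force: 39.4
```

Call:
{"op": "step_arm", "data": {"plan": [{"offset":[0,0,0.1],"rot":[0,0,0],"gripper":2},{"offset":[0,0,0.1],"rot":[0,0,0],"gripper":3},{"offset":[0,0,0.1],"rot":[0,0,0],"gripper":4.5},{"offset":[0,0,0.1],"rot":[0,0,0],"gripper":4.5},{"offset":[0,0,-1],"rot":[0,0,0],"gripper":4.5},{"offset":[0,0,-4],"rot":[0,0,0],"gripper":4.5},{"offset":[0,0,-9],"rot":[0,0,0],"gripper":6},{"offset":[0,0,-14],"rot":[0,0,0],"gripper":8.5},{"offset":[0,0,-15],"rot":[0,0,0],"gripper":8.5},{"offset":[0,0,-15],"rot":[0,0,0],"gripper":8.5},{"offset":[0,0,-15],"rot":[0,0,0],"gripper":8.5}]}}

```text
time_s: 16.8
eef_pos: [524.0, -36.5, 199.0]
ee_rot: [-0.001, -0.009, 1.0, 0.0]
force: [0.6, 0.4, -0.5]
grip_width: 0.997
grip_force: 0.0
```

```bash
python3 - <<'E'
from h import *
c=save('wrist','w10'); print(c['s']['eef_pos'])
E
```

```text
[523.97333767 -36.53651114 199.01010608]
```

View pics/w10.png

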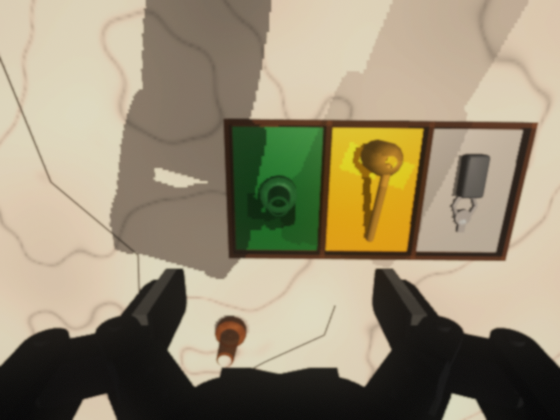

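The stopper stands at (278,192) in the green bay, whose centre is about (278,189). The snuffer and keyring are undisturbed, so I hand the job in.

```bash
python3 -c "
from rig import *
print(finish_job())"
```

```text
the job is handed in; nothing more can be done
None
```

The green stopper, brass snuffer and pewter keyring are each set down and released in the middle of their own bays, I never touched the look-alikes, and the job is handed in at about 17 s (no verdict was returned).

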